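Set and lock the splash guard of a pot-painting stand

TASK

On the pot-painting stand, swing the clamp lever fully open (until it points straight out of the stand's front) before moving the splash guard, then slide the guard by its grip all the way to the end stop in front of the large painted pot. With the guard there, swing the lever fully shut again, without shifting or tipping the two wet pots or the paint tub behind the guard.

Things in the scene. Friction and masses are not known exactly. Their poses are not given: they have to be found in the camera images.
- stand: Fixed plywood board 12 mm thick. Origin on its underside, midway along the guard's slide; +x to the back (pots), -x to the front (robot), y along the slide. Spans x -95..205, y -210..210 mm. Steel end-stop blocks at x -15..55 mm, 52 mm high, inner faces at y = -180 and +180 mm. A 50 x 50 mm socket block, top 42 mm above the table, at x = -85, y = 0 mm, carries the clamp lever.
- guard (a joint): Position of the splash guard along the stand's y axis, m: 0 is midway, -0.115 is against the -y end stop, +0.115 is against the +y end stop. It slides stiffly (about 3 N) and stays where it is left. It starts somewhere in the middle.
- guard_grip (a point): Centre of the top of the guard's grip: black upright block 18 (x) x 26 (y) mm, 41 to 102 mm above the table, on an aluminium carriage 70 x 130 mm (x -15..55 mm from the grip, top at 41 mm). 53 mm behind the grip stands the guard plate: 130 mm wide along y, 4 mm thick, top at 90 mm. Axes as the stand's.
- lever (a joint): Angle of the clamp lever, rad: 0 is fully shut (parallel to the slide, pointing to the stand's +y), 1.5 is fully open (pointing to the stand's -x, out of the front). Turns about a vertical axis, anticlockwise seen from above as it opens; stays where it is left. It starts shut or nearly so.
- lever_hinge (a point): The vertical hinge axis of the lever, on top of its boss, 62 mm above the table; at x = -85, y = 0 mm in the stand.
- lever_knob (a point): Centre of the top of the lever's upright black knob: a cylinder 22 mm in diameter, from 56 to 102 mm above the table, 85 mm from the hinge axis at the free end of a steel bar 16 mm wide, 44 to 56 mm above the table.
- pot_large: The large upside-down flower pot, freshly painted green, bare terracotta rim at the bottom: 120 mm in diameter at the rim, 108 mm high, loose on the board at one end, behind the guard's path, at about x = 137 mm and y = +115 or -115 mm in the stand. Origin at the centre of its underside.
- pot_small: The small upside-down flower pot of the same look, 76 mm in diameter, 66 mm high, loose on the board behind the other end. Origin at the centre of its underside.
- paint_tub: Small open white tub of paint, 54 mm in diameter, 50 mm high, loose on the board between the pots. Origin at the centre of its underside.
Mind the look-alikes: they are no part of the job. Leave any blue or pink look-alike of the pot_large alone.

How it is judged:
By the outcome, as a careful person would: the job done as asked, in the order asked, and still so for the second after the job is handed in, with the robot touching nothing.
It also fails if it takes over 58 s, if anything falls off the work surface, if the arm or the gripper's body presses on something with over 40 N, if the wrist force passes 120 N, or if a joint passes its speed limit or range.

ROBOT

A 6-joint arm with a two-finger parallel gripper is mounted at the origin on the work surface. World frame = base frame: x ahead of the robot, y to its left, z up, the work surface at z = 0. Lengths are in m, angles in rad, forces in N, time in s.
With the tool pointing down it reaches from about 0.375 to 0.975 m from the base axis. Payload 3.8 kg.
Tool frame: the origin (TCP) lies at the very end of the fingers, on their centre line; the grasp point (between the pads) lies 19 mm behind it; z points along the fingers, y is the line along which they close (so a half turn about z gives the same grasp; the last joint's range is limited). The gripper opens to 85 mm and grips with 20 to 120 N. Pads are 22 mm wide; open, the fingers measure 114 mm over their backs; the gripper's body (76 mm by 85 mm) begins 54 mm behind the grasp point. The pads swing forward as they close: fully open they stand 13 mm farther back than shut.
Start: joints at [-1.161, 0.264, 1.604, -0, 1.274, -0.037], TCP at [0.292, -0.609, 0.231] pointing down, gripper open.
Joint ranges: [-2.63, 2.63], [-0.94, 2.18], [0.31, 2.57], [-1.31, 4.45], [0, 2.66], [-2.55, 2.55]. Speed limits (rad/s): [2.57, 2.57, 3.14, 3.14, 3.14, 3.14].

INTERFACE

Orientations are given as a rotation vector (axis times angle).
In Python, from workcell import bot, vision gives the robot as it stands. The module is installed in compiled form; this text tells all that it offers.
- The arm moves only by the tool play_rows, never from a script. Its argument "moves" is a list that holds one entry, the list of rows, each a list of 7 numbers: the turn, a rotation vector about the tool's x, y, z as a fraction of full scale, then the shift along the tool's x, y, z as a fraction of full scale, then the finger opening in mm, from 0 to 85.4. In form: [[[ax, ay, az, x, y, z, jaw], ...]]. A call has 1 to 5 rows; each row shifts and turns the commanded pose from where the row before left it, along the tool's axes as they then stand; what a row does not reach is not made up. Full scale, the value 1, is 0.1 m for a shift and 0.5 rad for a turn. A row lasts 1/12 s, in which the tool goes at most 41.7 mm and 7.16 degrees, less where a joint would pass 70% of its speed; a pose out of reach is approached as far as the arm can. A call with a number of a shift or a turn outside -1 to 1 is refused whole. A call with a gripper value outside its range is refused whole. The fingers move at their own pace and stop on an object; "newtons" is the grip in N (left out, the last holds). Time passes only in rows, so rows that do not move let the fingers close. It gives the time, the measured TCP pose, the force, the opening and the grip force at its end, in the units of the state.
- bot.read_state(): the state, without advancing time (a new reading comes with each control period).
- vision.read_camera(name): name is "scene" or "top"; returns a dict with "image" (420x560x3 uint8, red, green, blue), "depth" (420x560 float32, m along the optical axis (not along the pixel's ray), 0 where there is no reading), "K" (3x3 intrinsics, pixels), "R" (3x3) and "t" (3): a world point X has camera coordinates R X + t. Camera axes: x right, y down, z forward; pixel columns grow to the right and rows downward; lengths in m; the calibration is good to about 2 mm. A picture is of the moment at which its call begins.
- bot.finish_job(): hands the job in; it is judged then, once.
The state is a dict: "time": time; "q": joint angles; "joint_vel": joint speeds; "joint_torque": joint torques, N m; "tool_pos": TCP position; "tcp_rot": TCP orientation; "wrist_force": force on the tool from outside, world axes, zero at the start; "torque": the same for the moment, N m; "width": opening from 0.0 (shut) to 1.0 (fully open); "grip_force": force on a finger pad.
Only numpy, scipy, OpenCV 4.12 (cv2) and the standard library are available. Lean on these libraries where they do the work, as an engineer would, in place of code of your own. Each camera call takes 0.05 s, during which the arm holds its last target. There are 200 camera calls.

## Working session

There is one attempt and no reset: what is moved stays moved. The work goes in short steps, Python scripts to look and compute and a tool call to move; the robot and the scene stay as the last step left them, time stands still between calls to the robot, and variables do not carry over. Pictures are saved under pics/ and viewed, at most 10 in all, crops included, and the job is handed in when it is done.

Besides the shell and the picture viewer there is one more tool, called after "Emit:" as name([rows], argument=value, ...), one row to a line, values as JSON. play_rows: Moves the arm, as the interface text tells. Its arguments: {"type":"object","properties":{"moves":{"type":"array","items":{"type":"array","items":{"type":"array","items":{"type":"number"}}}},"newtons":{"type":"number"}},"required":["moves"]}

```bash
mkdir -p pics
python3 - <<'E'
from workcell import bot, vision
import cv2,numpy as np
print(bot.read_state())
for n in("top","scene"):
    c=vision.read_camera(n); cv2.imwrite(f"pics/{n}0.png",c["image"][:,:,::-1]); np.savez(f"pics/{n}0.npz",**c)
    print(n,c["K"],c["R"],c["t"])
E
```

```text
{'time': 0.0, 'q': array([-1.16089916e+00,  2.64774090e-01,  1.60539981e+00, -5.80477867e-06,
        1.27369113e+00, -3.68549807e-02]), 'joint_vel': array([ 0.00023911,  0.00175226, -0.00059485, -0.00076387,  0.00093493,
        0.00088252]), 'joint_torque': array([ 2.14755033e-03, -5.15109265e+01, -3.67307746e+01,  1.77837410e-04,
        1.29146985e-02, -2.13239832e-05]), 'tool_pos': array([ 0.29135437, -0.60805997,  0.22993398]), 'tcp_rot': array([-3.06136305e+00, -6.95443429e-01,  6.70011154e-04]), 'wrist_force': array([ 0.23604067, -0.14429333,  0.42353171]), 'torque': array([ 0.0218036 ,  0.0189983 , -0.01376809]), 'grip_force': 0.0, 'width': 0.9995213129999381}
top [[439.43285306   0.         285.96382241]
 [  0.         439.43285306 210.31452628]
 [  0.           0.           1.        ]] [[ 0.00520598 -0.99997595  0.00458144]
 [-0.99743483 -0.00551973 -0.07136729]
 [ 0.07139086 -0.00419815 -0.99743958]] [0.03394787 0.55626758 1.01287601]
scene [[526.24621298   0.         283.72052842]
 [  0.         526.24621298 211.68436754]
 [  0.           0.           1.        ]] [[ 0.37021181  0.92871916  0.02058951]
 [ 0.64989699 -0.24310165 -0.72009408]
 [-0.66375983  0.2799684  -0.69357089]] [-0.2565895  -0.2893209   1.67810052]
```

View pics/top0.png

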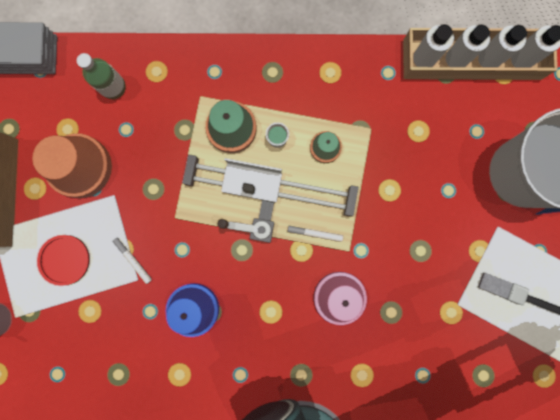

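View pics/scene0.png

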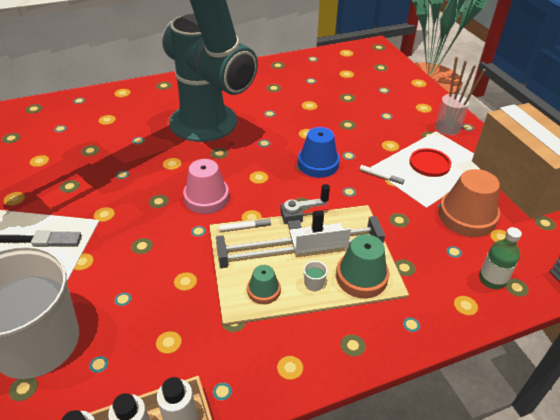

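The top view shows the stand at about (275,172). The green large pot is at (230,122), on the stand's left (+y) end, with the small pot at (326,146) and the tub at (277,135). The guard grip is at (249,188), the lever hinge at (262,230) and the knob at (223,224). The blue pot (190,310) and pink pot (340,298) are look-alikes standing in front, and the terracotta pot (70,163) is another stray. The large pot is the green one on the board. I'll confirm that in an enlarged crop while measuring.

```bash
cat > h.py <<'E'
import numpy as np,cv2
def ray(c,u,v,z):
    d=c["R"].T@np.linalg.inv(c["K"])@np.array([u,v,1.]); o=-c["R"].T@c["t"]
    return o+d*(z-o[2])/d[2]
def cloud(c):
    v,u=np.mgrid[:420,:560]; d=c["depth"]
    p=np.stack([u,v,np.ones_like(u)],-1)@np.linalg.inv(c["K"]).T*d[...,None]
    return (p-c["t"])@c["R"]
def proj(c,X):
    x=c["K"]@(c["R"]@np.asarray(X)+c["t"]); return x[:2]/x[2]
E
python3 - <<'E'
from h import *
c=dict(np.load("pics/top0.npz")); P=cloud(c); im=c["image"].astype(int)
hsv=cv2.cvtColor(c["image"],cv2.COLOR_RGB2HSV)
# board mask
m=((hsv[...,0]>15)&(hsv[...,0]<32)&(hsv[...,1]>40)&(hsv[...,2]>140)).astype(np.uint8)
m=cv2.morphologyEx(m,cv2.MORPH_CLOSE,np.ones((5,5)))
n,l,s,_=cv2.connectedComponentsWithStats(m); k=1+s[1:,4].argmax(); 
cnt=max(cv2.findContours((l==k).astype(np.uint8),0,2)[0],key=cv2.contourArea)
pts=np.array([ray(c,u,v,.012)[:2] for u,v in cnt[:,0]],np.float32)
r=cv2.minAreaRect(pts); print("board",r); print(cv2.boxPoints(r))
Z=P[...,2]
for n,(u,v),w in(("grip",(249,188),9),("knob",(223,224),8),("hinge",(262,230),10)):
    S=np.s_[v-w:v+w+1,u-w:u+w+1]; z=Z[S]; 
    print(n,"zmax pct",np.percentile(z,[50,80,95,99]))
    dark=(im[S].max(-1)<60)
    top=(z>.094)if n!="hinge" else (z>.057)&(z<.07)
    for q,mm in(("dark",dark),("high",top)):
        if mm.sum():
            vv,uu=np.nonzero(mm); print(q,mm.sum(),uu.mean()+u-w,vv.mean()+v-w,P[S][mm].mean(0))
cv2.imwrite("pics/crop0.png",cv2.resize(c["image"][85:265,165:385,::-1],None,fx=3.6,fy=3.3,interpolation=cv2.INTER_CUBIC))
E
```

```text
board ((0.6285050511360168, 0.08324220776557922), (0.4539748430252075, 0.3522396981716156), 81.6302261352539)
[[ 0.42122045 -0.11569142]
 [ 0.7697086  -0.16696382]
 [ 0.8357897   0.28217584]
 [ 0.48730153  0.33344823]]
grip zmax pct [0.04113564 0.09906252 0.10183699 0.10418055]
high 99 246.97979797979798 187.11111111111111 [0.5970246  0.11969776 0.12873414]
knob zmax pct [0.01222371 0.0988201  0.10182533 0.10329449]
high 78 221.0 223.21794871794873 [0.52160621 0.17751225 0.09999527]
hinge zmax pct [0.05243276 0.0564527  0.0613437  0.06368127]
high 79 260.2025316455696 229.86075949367088 [0.50878854 0.09486639 0.05971183]
```

View pics/crop0.png

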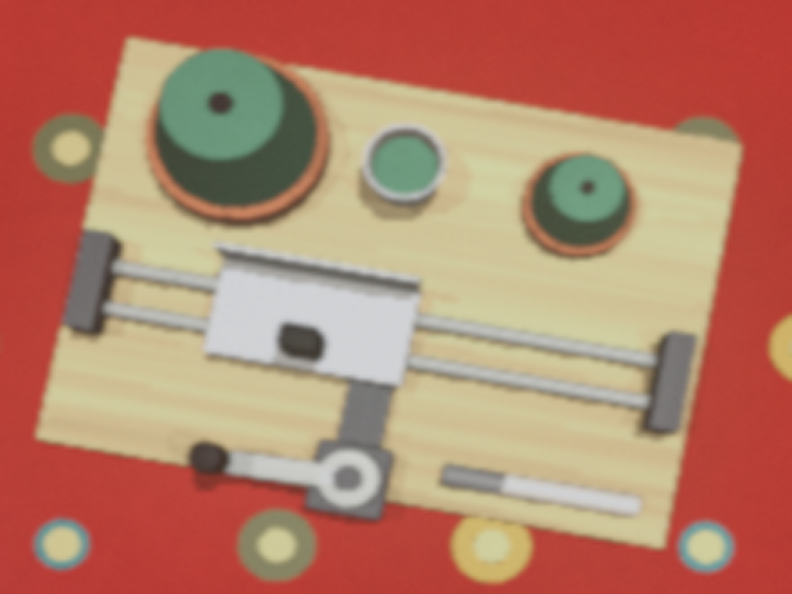

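The crop confirms the green pot with the bare terracotta rim on the board, at crop (235,130), as pot_large at the stand's +y (left) end. The board corners are clear, the grip top is at crop (300,340), the knob at (208,457) and the hinge at (348,478).

```bash
cat > fit.py <<'E'
from h import *
from scipy.optimize import least_squares
c=dict(np.load("pics/top0.npz"))
f=lambda x,y:(165+(x+.5)/3.6-.5,85+(y+.5)/3.3-.5)
obs=[((205,210,12),f(127,38)),((205,-210,12),f(741,145)),((-95,-210,12),f(664,548)),((-95,210,12),f(36,439)),((-85,0,62),f(348,478))]
def T(p,X):
    X=np.array(X)/1e3; s,co=np.sin(p[2]),np.cos(p[2]); return np.array([p[0]+co*X[0]-s*X[1],p[1]+s*X[0]+co*X[1],X[2]])
r=least_squares(lambda p:np.concatenate([proj(c,T(p,X))-o for X,o in obs]),[.6,.08,-.15])
p=r.x
def inv(p,W): 
    d=np.array(W[:2])-p[:2]; s,co=np.sin(p[2]),np.cos(p[2]); return np.array([co*d[0]+s*d[1],-s*d[0]+co*d[1]])
if __name__=="__main__":
    print(p,r.fun.round(2))
    for n,xy,z in(("grip",(302,337),.102),("knob",(207,455),.102),("hinge",(348,478),.062),("stopL",(100,282),.052),("stopR",(675,383),.052),("potL",(220,103),.12),("tub",(404,160),.062),("potS",(587,187),.078)):
        w=ray(c,*f(*xy),z); print(n,w.round(4),"stand mm",(inv(p,w)*1e3).round(1))
    print("knob open",T(p,(-170,0,102)))
    k=ray(c,*f(207,455),.102);h=T(p,(-85,0,62));print(np.linalg.norm((k-h)[:2]))
E
python3 fit.py
```

```text
[ 0.59256367  0.07699643 -0.18218838] [-0.25 -0.36  0.67 -0.64  0.06  0.44 -0.41  0.23 -0.06  0.26]
grip [0.601  0.1188 0.102 ] stand mm [ 0.7 42.6]
knob [0.523  0.1748 0.102 ] stand mm [-86.1  83.6]
hinge [0.5095 0.0923 0.062 ] stand mm [-84.4  -0. ]
stopL [0.6449 0.2517 0.052 ] stand mm [ 19.8 181.3]
stopR [ 0.5766 -0.1138  0.052 ] stand mm [  18.8 -190.5]
potL [0.7521 0.1681 0.12  ] stand mm [140.4 118.5]
tub [0.7295 0.0588 0.062 ] stand mm [138.    6.9]
potS [ 0.7076 -0.0556  0.078 ] stand mm [ 137.2 -109.6]
knob open [0.42537724 0.1077974  0.102     ]
0.08358799625644345
```

```bash
cat > go.py <<'E'
import sys,numpy as np
from scipy.spatial.transform import Rotation as Ro
from workcell import bot
from fit import T,p,inv
def status():
    s=bot.read_state(); R=Ro.from_rotvec(s["tcp_rot"]).as_matrix()
    print("t",round(s["time"],2),"tcp",s["tool_pos"].round(4),"stand",(inv(p,s["tool_pos"])*1e3).round(1),"yaw-stand deg",np.degrees(np.arctan2(R[1,0],R[0,0])-p[2]).round(1),"tilt",R[:,2].round(3),"w",round(s["width"]*85.4,1),"grip",round(s["grip_force"],1),"F",s["wrist_force"].round(1),"q",s["q"].round(2))
    return s,R
def to(X,yaw=None): # X: stand mm (z above table), yaw deg of tool x in stand: print full-scale tool shift and turn
    s,R=status(); W=T(p,X)
    print("shift /0.1m:",(R.T@(W-s["tool_pos"])/.1).round(3))
    if yaw is not None:
        G=Ro.from_euler("z",np.radians(yaw)+p[2]).as_matrix()@np.diag([1,-1,-1]); print("turn /0.5rad:",(Ro.from_matrix(R.T@G).as_rotvec()/.5).round(3))
if __name__=="__main__":
    a=list(map(float,sys.argv[1:])); to(a[:3],a[3] if len(a)>3 else None)
E
python3 go.py -85.5 84.5 150 90
```

```text
t 0.1 tcp [ 0.2914 -0.6081  0.2301] stand [-172.1 -728.3] yaw-stand deg 36.0 tilt [-0.001  0.002 -1.   ] w 85.1 grip 0.0 F [-0.1  0.2 -0. ] q [-1.16  0.26  1.61 -0.    1.27 -0.04]
shift /0.1m: [ 5.482 -6.062  0.814]
turn /0.5rad: [-0.004 -0.002 -1.884]
```

Emit:
play_rows([
  [[0,0,0,0.12,-0.13,0,60],[0,0,0,0.25,-0.28,0,60],[0,0,0,0.25,-0.28,0,60],[0,0,0,0.25,-0.28,0,60],[0,0,0,0.25,-0.28,0,60]],
])

```text
time: 0.52
tool_pos: [0.3385, -0.4458, 0.2304]
tcp_rot: [-3.062, -0.694, 0.001]
wrist_force: [1.1, 1.1, 0.2]
width: 0.701
grip_force: 0.0
```

Emit:
play_rows([
  [[0,0,0,0.25,-0.28,0,60],[0,0,0,0.25,-0.28,0,60],[0,0,0,0.25,-0.28,0,60],[0,0,0,0.25,-0.28,0,60],[0,0,0,0.25,-0.28,0,60]],
])

```text
time: 0.93
tool_pos: [0.3907, -0.2654, 0.2308]
tcp_rot: [-3.063, -0.695, 0.0]
wrist_force: [1.1, 0.3, 0.2]
width: 0.707
grip_force: 0.0
```

Emit:
play_rows([
  [[0,0,0,0.25,-0.28,0,60],[0,0,0,0.25,-0.28,0,60],[0,0,0,0.25,-0.28,0,60],[0,0,0,0.25,-0.28,0,60],[0,0,0,0.25,-0.28,0,60]],
])

```text
time: 1.35
tool_pos: [0.4429, -0.0852, 0.2311]
tcp_rot: [-3.064, -0.696, 0.0]
wrist_force: [1.4, 0.8, 0.5]
width: 0.703
grip_force: 0.0
```

Emit:
play_rows([
  [[0,0,0,0.25,-0.28,0,60],[0,0,0,0.25,-0.28,0,60],[0,0,0,0.25,-0.28,0,60],[0,0,0,0.2,-0.22,0,60],[0,0,0,0.12,-0.13,0,60]],
])

```text
time: 1.77
tool_pos: [0.4883, 0.0696, 0.2309]
tcp_rot: [-3.062, -0.699, 0.0]
wrist_force: [0.5, -0.4, 0.6]
width: 0.701
grip_force: 0.0
```

Emit:
play_rows([
  [[0,0,-0.2,0,0,0,60],[0,0,-0.23,0,0,0,60],[0,0,-0.23,0,0,0,60],[0,0,-0.23,0,0,0,60],[0,0,-0.23,0,0,0,60]],
])

```text
time: 2.18
tool_pos: [0.4877, 0.0666, 0.2307]
tcp_rot: [-2.747, -1.524, 0.002]
wrist_force: [0.7, -0.2, 0.3]
width: 0.706
grip_force: 0.0
```

Emit:
play_rows([
  [[0,0,-0.23,0,0,0,60],[0,0,-0.23,0,0,0,60],[0,0,-0.23,0,0,0,60],[0,0,-0.07,0,0,0,60],[0,0,0,0,0,0,60]],
])

```text
time: 2.6
tool_pos: [0.4878, 0.0664, 0.2308]
tcp_rot: [-2.415, -2.009, 0.001]
wrist_force: [-0.5, 0.1, 0.3]
width: 0.703
grip_force: 0.0
```

```bash
python3 go.py -85.5 84.5 120 90
```

```text
t 2.6 tcp [0.4878 0.0664 0.2308] stand [-101.1  -29.4] yaw-stand deg 89.9 tilt [-0.001 -0.    -1.   ] w 60.0 grip 0.0 F [-0.5  0.1  0.3] q [ 0.08 -0.09  1.98  0.    1.24  0.27]
shift /0.1m: [1.139 0.156 1.107]
turn /0.5rad: [-0.002  0.    -0.002]
```

Emit:
play_rows([
  [[0,0,0,0.2,0.05,0,60],[0,0,0,0.37,0.05,0,60],[0,0,0,0.37,0.05,0,60],[0,0,0,0.2,0,0.1,60],[0,0,0,0,0,0.25,60]],
])

```text
time: 3.02
tool_pos: [0.5275, 0.1804, 0.1998]
tcp_rot: [2.413, 2.008, 0.014]
wrist_force: [0.6, 0.2, 1.6]
width: 0.7
grip_force: 0.0
```

Emit:
play_rows([
  [[0,0,0,0,0,0.3,60],[0,0,0,0,0,0.2,60],[0,0,0,0,0,0.05,60],[0,0,0,0,0,0,60],[0,0,0,0,0,0,60]],
])

```text
time: 3.43
tool_pos: [0.5241, 0.1758, 0.1418]
tcp_rot: [2.417, 2.007, 0.0]
wrist_force: [0.9, 0.9, 0.2]
width: 0.704
grip_force: 0.0
```

```bash
python3 go.py -85.5 84.5 68 90
python3 - <<'E'
from workcell import vision
import cv2
a=vision.read_camera("scene")["image"]; b=vision.read_camera("top")["image"]
r=lambda i:cv2.resize(i[:,:,::-1],(400,300),interpolation=cv2.INTER_CUBIC)
cv2.imwrite("pics/two1.png",cv2.hconcat([r(a[140:320,200:440]),r(b[80:280,140:400])]))
E
```

```text
t 3.43 tcp [0.5241 0.1758 0.1418] stand [-85.2  84.8] yaw-stand deg 89.9 tilt [ 0.  0. -1.] w 60.1 grip 0.0 F [0.9 0.9 0.2] q [0.28 0.11 1.96 0.   1.07 0.46]
shift /0.1m: [-0.003 -0.003  0.738]
turn /0.5rad: [ 0.    -0.    -0.005]
```

View pics/two1.png

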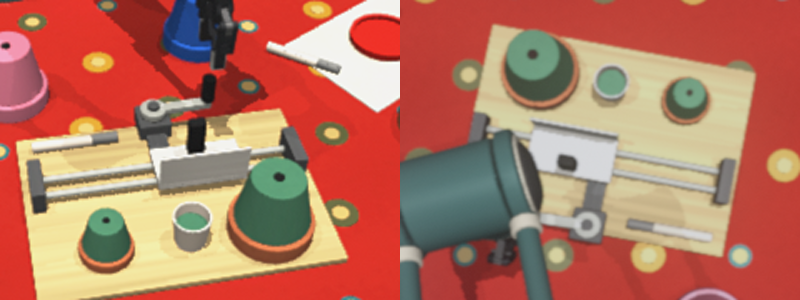

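The left panel shows the open fingers directly above the knob, at panel (215,50) over (209,88). The right panel is consistent, with only the front finger visible at (500,250). I'll descend and grip.

Emit:
play_rows([
  [[0,0,0,0,0,0.15,60],[0,0,0,0,0,0.25,60],[0,0,0,0,0,0.24,60],[0,0,0,0,0,0.1,60],[0,0,0,0,0,0,60]],
])

```text
time: 3.95
tool_pos: [0.5224, 0.1753, 0.0658]
tcp_rot: [-2.415, -2.007, 0.005]
wrist_force: [-1.0, -0.5, -0.8]
width: 0.701
grip_force: 0.0
```

Emit:
play_rows([
  [[0,0,0,0,0,0,15],[0,0,0,0,0,0,15],[0,0,0,0,0,0,15],[0,0,0,0,0,0,15],[0,0,0,0,0,0,15]],
], newtons=30)

```text
time: 4.37
tool_pos: [0.5254, 0.1764, 0.0694]
tcp_rot: [2.415, 2.007, 0.005]
wrist_force: [-0.7, -0.7, 5.9]
width: 0.247
grip_force: 29.4
```

```bash
python3 go.py -85.5 84.5 68 90
python3 - <<'E'
# arc plan: hinge (-85,0), r; lever angle a; per-row dA; shift in tool axes before the turn
import numpy as np
for d in(.1,-.1): # opening: tool turns ccw by d; tool x radial outward, tool y = x rotated -90deg
    r=85; v=r*np.array([np.cos(d)-1,np.sin(d)]); print(d,"turn az",-d/.5,"x",v[0]/100,"y",-v[1]/100)
E
```

```text
t 4.37 tcp [0.5254 0.1764 0.0694] stand [-84.   85.5] yaw-stand deg 89.9 tilt [ 0.003  0.001 -1.   ] w 21.1 grip 29.4 F [-0.7 -0.7  5.9] q [0.28 0.19 2.01 0.   0.93 0.46]
shift /0.1m: [-0.011 -0.015  0.014]
turn /0.5rad: [ 0.006 -0.003 -0.004]
0.1 turn az -0.2 x -0.0042464595136780525 y -0.08485840414980393
-0.1 turn az 0.2 x -0.0042464595136780525 y 0.08485840414980393
```

Emit:
play_rows([
  [[0,0,-0.1,-0.001,-0.042,0,15],[0,0,-0.15,-0.002,-0.064,0,15],[0,0,-0.15,-0.002,-0.064,0,15],[0,0,-0.15,-0.002,-0.064,0,15],[0,0,-0.15,-0.002,-0.064,0,15]],
])

```text
time: 4.78
tool_pos: [0.4958, 0.176, 0.0693]
tcp_rot: [2.023, 2.4, 0.004]
wrist_force: [1.6, -5.3, 6.3]
width: 0.245
grip_force: 29.8
```

```bash
python3 go.py -113.5 80.2 68 110.1
```

```text
t 4.78 tcp [0.4958 0.176  0.0693] stand [-113.    79.8] yaw-stand deg 110.2 tilt [ 0.004 -0.    -1.   ] w 20.9 grip 29.8 F [ 1.6 -5.3  6.3] q [ 0.29  0.14  2.07 -0.    0.92  0.13]
shift /0.1m: [ 0.005 -0.003  0.013]
turn /0.5rad: [0.008 0.002 0.003]
```

Emit:
play_rows([
  [[0,0,-0.16,-0.003,-0.068,0,15],[0,0,-0.16,-0.003,-0.068,0,15],[0,0,-0.16,-0.003,-0.068,0,15],[0,0,-0.16,-0.003,-0.068,0,15],[0,0,-0.16,-0.003,-0.068,0,15]],
])

```text
time: 5.2
tool_pos: [0.4648, 0.1633, 0.0693]
tcp_rot: [1.504, 2.752, 0.003]
wrist_force: [3.3, -6.3, 5.3]
width: 0.249
grip_force: 29.7
```

Emit:
play_rows([
  [[0,0,-0.16,-0.003,-0.068,0,15],[0,0,-0.16,-0.003,-0.068,0,15],[0,0,-0.16,-0.003,-0.068,0,15],[0,0,-0.16,-0.003,-0.068,0,15],[0,0,-0.16,-0.003,-0.068,0,15]],
])

```text
time: 5.62
tool_pos: [0.4412, 0.1397, 0.0694]
tcp_rot: [0.928, 2.995, 0.002]
wrist_force: [5.3, -4.4, 3.1]
width: 0.245
grip_force: 29.4
```

```bash
python3 go.py -169.8 6 68 175.9
```

```text
t 5.62 tcp [0.4412 0.1397 0.0694] stand [-160.2   34.2] yaw-stand deg 156.0 tilt [ 0.006 -0.001 -1.   ] w 20.9 grip 29.4 F [ 5.3 -4.4  3.1] q [ 0.25  0.02  2.2  -0.    0.91 -0.71]
shift /0.1m: [-0.027 -0.297  0.013]
turn /0.5rad: [ 0.004  0.012 -0.694]
```

Emit:
play_rows([
  [[0,0,-0.16,-0.002,-0.068,0,15],[0,0,-0.16,-0.002,-0.068,0,15],[0,0,-0.16,-0.002,-0.068,0,15],[0,0,-0.14,-0.002,-0.06,0,15],[0,0,-0.08,-0.001,-0.034,0,15]],
])

```text
time: 6.03
tool_pos: [0.4298, 0.1137, 0.0695]
tcp_rot: [0.395, 3.108, 0.005]
wrist_force: [8.1, 10.2, -4.8]
width: 0.252
grip_force: 29.5
```

Emit:
play_rows([
  [[0,0,-0.02,0,-0.02,0,15],[0,0,0,0,-0.02,0,15],[0,0,0,0,0,0,15]],
])

```text
time: 6.28
tool_pos: [0.43, 0.1136, 0.0695]
tcp_rot: [0.388, 3.107, 0.016]
wrist_force: [9.0, 17.1, -7.0]
width: 0.245
grip_force: 30.3
```

```bash
python3 go.py -169.8 6 68 175.9
```

```text
t 6.28 tcp [0.43   0.1136 0.0695] stand [-166.5    6.5] yaw-stand deg 176.2 tilt [ 0.011  0.009 -1.   ] w 21.0 grip 30.3 F [ 9.  17.1 -7. ] q [ 0.2  -0.02  2.24  0.01  0.9  -1.13]
shift /0.1m: [ 0.032 -0.008  0.015]
turn /0.5rad: [0.022 0.018 0.011]
```

Emit:
play_rows([
  [[0,0,0,0,0,0,50],[0,0,0,0,0,0,50],[0,0,0,0,0,0,50],[0,0,0,0,0,-0.2,50],[0,0,0,0,0,-0.3,50]],
])

```text
time: 6.7
tool_pos: [0.4211, 0.1087, 0.1145]
tcp_rot: [-0.383, -3.11, 0.005]
wrist_force: [0.0, 1.7, -0.0]
width: 0.583
grip_force: 0.0
```

Emit:
play_rows([
  [[0,0,0,0,0,-0.3,50],[0,0,0,0,0,-0.1,50],[0,0,0,0,0,0,50]],
])

```text
time: 6.95
tool_pos: [0.4273, 0.11, 0.1606]
tcp_rot: [0.383, 3.112, 0.003]
wrist_force: [0.7, -0.3, 0.5]
width: 0.588
grip_force: 0.0
```

```bash
python3 go.py 0.5 42.6 155 180
```

```text
t 6.95 tcp [0.4273 0.11   0.1606] stand [-168.5    2.5] yaw-stand deg 176.4 tilt [ 0.007  0.001 -1.   ] w 50.2 grip 0.0 F [ 0.7 -0.3  0.5] q [ 0.2  -0.14  2.16 -0.    1.11 -1.13]
shift /0.1m: [-1.661  0.506  0.068]
turn /0.5rad: [ 0.005  0.013 -0.126]
```

Emit:
play_rows([
  [[0,0,0,-0.2,0.06,0,55],[0,0,0,-0.35,0.11,0,55],[0,0,0,-0.38,0.11,0,55],[0,0,0,-0.38,0.11,0,55],[0,0,0,-0.25,0.08,0,55]],
])

```text
time: 7.37
tool_pos: [0.5895, 0.117, 0.1549]
tcp_rot: [-0.384, -3.117, 0.001]
wrist_force: [0.7, 0.8, -0.1]
width: 0.643
grip_force: 0.0
```

Emit:
play_rows([
  [[0,0,0,-0.1,0.035,0,55],[0,0,-0.126,0,0,0,55],[0,0,0,0,0,0,55],[0,0,0,0,0,0,55]],
])

```text
time: 7.7
tool_pos: [0.5963, 0.1182, 0.1554]
tcp_rot: [-0.287, -3.125, 0.001]
wrist_force: [-0.3, -0.6, 0.5]
width: 0.646
grip_force: 0.0
```

```bash
python3 go.py 0.5 42.6 68 180
python3 - <<'E'
from workcell import vision
import cv2
a=vision.read_camera("scene")["image"]; b=vision.read_camera("top")["image"]
r=lambda i:cv2.resize(i[:,:,::-1],(400,300),interpolation=cv2.INTER_CUBIC)
cv2.imwrite("pics/two2.png",cv2.hconcat([r(a[140:320,200:440]),r(b[80:280,140:400])]))
E
```

```text
t 7.7 tcp [0.5963 0.1182 0.1554] stand [-3.8 41.2] yaw-stand deg 179.9 tilt [-0.004 -0.001 -1.   ] w 55.2 grip 0.0 F [-0.3 -0.6  0.5] q [ 0.15  0.2   1.83 -0.    1.12 -1.23]
shift /0.1m: [-0.046  0.015  0.873]
turn /0.5rad: [-0.003 -0.007 -0.002]
```

View pics/two2.png

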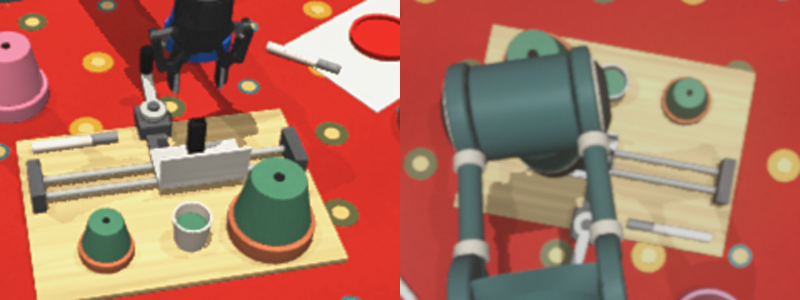

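The lever now points out of the front (left panel, knob at (147,55)). The open fingers at (175,85) and (220,85) straddle the line above the grip at (196,130). Next I'll descend onto the grip.

Emit:
play_rows([
  [[0,0,0,-0.046,0.015,0.12,55],[0,0,0,0,0,0.3,55],[0,0,0,0,0,0.3,55],[0,0,0,0,0,0.15,55],[0,0,0,0,0,0,55]],
])

```text
time: 8.22
tool_pos: [0.5984, 0.1185, 0.0648]
tcp_rot: [-0.285, -3.12, 0.004]
wrist_force: [-0.7, -0.2, -0.6]
width: 0.647
grip_force: 0.0
```

Emit:
play_rows([
  [[0,0,0,0,0,0,15],[0,0,0,0,0,0,15],[0,0,0,0,0,0,15],[0,0,0,0,0,0,15]],
], newtons=30)

```text
time: 8.55
tool_pos: [0.6041, 0.1195, 0.0719]
tcp_rot: [0.285, 3.126, 0.002]
wrist_force: [1.0, 1.7, -0.2]
width: 0.3
grip_force: 31.6
```

```bash
python3 go.py 0.5 115 68 180
```

```text
t 8.55 tcp [0.6041 0.1195 0.0719] stand [ 3.6 43.9] yaw-stand deg 180.0 tilt [ 0.003  0.001 -1.   ] w 25.6 grip 31.6 F [ 1.   1.7 -0.2] q [ 0.15  0.29  1.88  0.    0.97 -1.23]
shift /0.1m: [0.031 0.711 0.04 ]
turn /0.5rad: [0.003 0.005 0.001]
```

Emit:
play_rows([
  [[0,0,0,0,0.06,0,15],[0,0,0,0,0.12,0,15],[0,0,0,0,0.15,0,15],[0,0,0,0,0.15,0,15],[0,0,0,0,0.1,0,15]],
])

```text
time: 8.97
tool_pos: [0.6151, 0.1784, 0.0719]
tcp_rot: [0.284, 3.126, 0.002]
wrist_force: [-0.5, -2.7, 5.9]
width: 0.299
grip_force: 32.5
```

Emit:
play_rows([
  [[0,0,0,0,0.05,0,15],[0,0,0,0,0.05,0,15],[0,0,0,0,0.03,0,15],[0,0,0,0,0.03,0,15],[0,0,0,0,0,0,15]],
])

```text
time: 9.38
tool_pos: [0.6172, 0.1899, 0.0719]
tcp_rot: [0.282, 3.127, -0.008]
wrist_force: [-3.0, -14.9, 10.2]
width: 0.299
grip_force: 33.1
```

```bash
python3 go.py 0.5 115 68 180
```

```text
t 9.38 tcp [0.6172 0.1899 0.0719] stand [  3.8 115.5] yaw-stand deg 180.1 tilt [ 0.001 -0.005 -1.   ] w 25.5 grip 33.1 F [ -3.  -14.9  10.2] q [ 0.26  0.35  1.81 -0.01  0.99 -1.12]
shift /0.1m: [ 0.033 -0.005  0.039]
turn /0.5rad: [-0.01   0.004  0.004]
```

At the end stop (115.5 mm, 15 N). Now I'll release and rise.

Emit:
play_rows([
  [[0,0,0,0,0,0,50],[0,0,0,0,0,0,50],[0,0,0,0,0,0,50],[0,0,0,0,0,-0.2,50],[0,0,0,0,0,-0.35,50]],
])

```text
time: 9.8
tool_pos: [0.6119, 0.1919, 0.1199]
tcp_rot: [-0.283, -3.118, 0.005]
wrist_force: [-0.0, -0.4, -0.7]
width: 0.582
grip_force: 0.0
```

Emit:
play_rows([
  [[0,0,0,0,0,-0.35,50],[0,0,0,0,0,-0.1,50],[0,0,0,0,0,0,50]],
])

```text
time: 10.05
tool_pos: [0.6193, 0.1937, 0.1752]
tcp_rot: [0.283, 3.121, 0.006]
wrist_force: [0.8, -0.4, -0.3]
width: 0.586
grip_force: 0.0
```

```bash
python3 go.py -169.5 5 155 176
```

```text
t 10.05 tcp [0.6193 0.1937 0.1752] stand [  5.1 119.6] yaw-stand deg 180.1 tilt [ 0.008  0.003 -1.   ] w 50.0 grip 0.0 F [ 0.8 -0.4 -0.3] q [ 0.26  0.25  1.73  0.    1.16 -1.13]
shift /0.1m: [ 1.749 -1.145  0.183]
turn /0.5rad: [0.009 0.015 0.142]
```

Emit:
play_rows([
  [[0,0,0,0.15,-0.1,0,50],[0,0,0,0.3,-0.2,0,50],[0,0,0,0.32,-0.21,0,50],[0,0,0,0.32,-0.21,0,50],[0,0,0,0.3,-0.2,0.1,50]],
])

```text
time: 10.47
tool_pos: [0.4611, 0.1264, 0.1593]
tcp_rot: [-0.284, -3.128, -0.0]
wrist_force: [0.9, -0.2, 0.8]
width: 0.587
grip_force: 0.0
```

Emit:
play_rows([
  [[0,0,0,0.25,-0.16,0.08,50],[0,0,0,0.11,-0.065,0,50],[0.009,0.015,0.142,0,0,0,50],[0,0,0,0,0,0,50],[0,0,0,0,0,0,50]],
])

```text
time: 10.88
tool_pos: [0.4227, 0.1111, 0.151]
tcp_rot: [-0.392, -3.107, 0.006]
wrist_force: [0.4, -0.6, -0.6]
width: 0.586
grip_force: 0.0
```

```bash
python3 go.py -169.8 5.5 68 176
python3 - <<'E'
from workcell import vision
import cv2
a=vision.read_camera("scene")["image"]; b=vision.read_camera("top")["image"]
r=lambda i:cv2.resize(i[:,:,::-1],(400,300),interpolation=cv2.INTER_CUBIC)
cv2.imwrite("pics/two3.png",cv2.hconcat([r(a[140:320,200:440]),r(b[80:280,140:400])]))
E
```

```text
t 10.88 tcp [0.4227 0.1111 0.151 ] stand [-173.2    2.7] yaw-stand deg 176.1 tilt [-0.01  -0.003 -1.   ] w 50.0 grip 0.0 F [ 0.4 -0.6 -0.6] q [ 0.2  -0.12  2.17 -0.    1.1  -1.12]
shift /0.1m: [-0.04   0.034  0.829]
turn /0.5rad: [-0.01  -0.018  0.002]
```

View pics/two3.png

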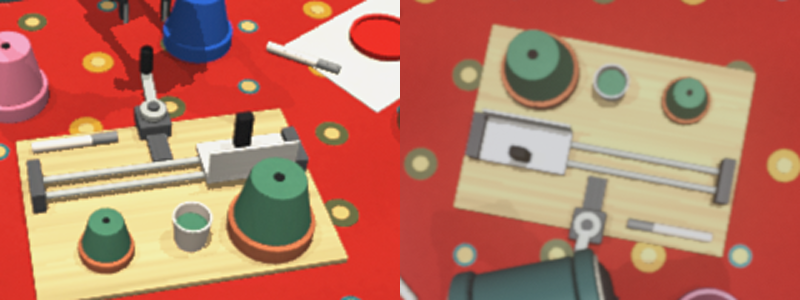

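The top panel shows the carriage against the left stop at (483,140), the pots and tub unmoved, and the lever still open. The fingers are above the knob, at left panel (147,55). I'll descend and grip it.

Emit:
play_rows([
  [[-0.01,-0.018,0,-0.04,0.034,0.12,50],[0,0,0,0,0,0.3,50],[0,0,0,0,0,0.28,50],[0,0,0,0,0,0.12,50],[0,0,0,0,0,0,50]],
])

```text
time: 11.4
tool_pos: [0.4253, 0.1127, 0.0665]
tcp_rot: [-0.394, -3.111, 0.004]
wrist_force: [-0.5, 0.5, -0.5]
width: 0.585
grip_force: 0.0
```

Emit:
play_rows([
  [[0,0,0,0,0,0,15],[0,0,0,0,0,0,15],[0,0,0,0,0,0,15],[0,0,0,0,0,0,15]],
], newtons=30)

```text
time: 11.73
tool_pos: [0.4298, 0.1139, 0.0716]
tcp_rot: [0.395, 3.112, 0.003]
wrist_force: [1.6, 2.6, -0.9]
width: 0.243
grip_force: 29.9
```

Emit:
play_rows([
  [[0,0,0.1,-0.001,0.042,0,15],[0,0,0.16,-0.003,0.068,0,15],[0,0,0.16,-0.003,0.068,0,15],[0,0,0.16,-0.003,0.068,0,15],[0,0,0.16,-0.003,0.068,0,15]],
])

```text
time: 12.15
tool_pos: [0.4428, 0.1418, 0.0715]
tcp_rot: [0.966, 2.985, 0.002]
wrist_force: [0.9, -0.6, 0.1]
width: 0.25
grip_force: 30.0
```

```bash
python3 go.py -155.5 38 68 154
```

```text
t 12.15 tcp [0.4428 0.1418 0.0715] stand [-159.1   36.6] yaw-stand deg 154.6 tilt [ 0.004 -0.    -1.   ] w 21.3 grip 30.0 F [ 0.9 -0.6  0.1] q [ 0.26  0.03  2.2  -0.    0.92 -0.69]
shift /0.1m: [-0.026  0.028  0.036]
turn /0.5rad: [0.005 0.007 0.02 ]
```

Emit:
play_rows([
  [[0,0,0.16,-0.002,0.068,0,15],[0,0,0.16,-0.002,0.068,0,15],[0,0,0.16,-0.002,0.068,0,15],[0,0,0.16,-0.002,0.068,0,15],[0,0,0.16,-0.002,0.068,0,15]],
])

```text
time: 12.57
tool_pos: [0.4675, 0.1648, 0.0716]
tcp_rot: [1.539, 2.734, 0.003]
wrist_force: [1.0, -0.6, -0.4]
width: 0.248
grip_force: 30.0
```

Emit:
play_rows([
  [[0,0,0.16,-0.002,0.068,0,15],[0,0,0.16,-0.002,0.068,0,15],[0,0,0.16,-0.002,0.068,0,15],[0,0,0.16,-0.002,0.068,0,15],[0,0,0.16,-0.002,0.068,0,15]],
])

```text
time: 12.98
tool_pos: [0.4991, 0.1764, 0.0715]
tcp_rot: [2.052, 2.374, 0.003]
wrist_force: [0.6, -1.8, -0.7]
width: 0.248
grip_force: 30.0
```

```bash
python3 go.py -85.5 84.5 68 90
```

```text
t 12.98 tcp [0.4991 0.1764 0.0715] stand [-110.    80.8] yaw-stand deg 108.8 tilt [ 0.004 -0.001 -1.   ] w 21.1 grip 30.0 F [ 0.6 -1.8 -0.7] q [ 0.29  0.15  2.07 -0.    0.93  0.15]
shift /0.1m: [-0.044  0.243  0.036]
turn /0.5rad: [0.008 0.001 0.655]
```

Emit:
play_rows([
  [[0,0,0.16,-0.002,0.068,0,15],[0,0,0.16,-0.002,0.068,0,15],[0,0,0.16,-0.002,0.068,0,15],[0,0,0.12,-0.002,0.05,0,15],[0,0,0.04,0,0.03,0,15]],
])

```text
time: 13.4
tool_pos: [0.527, 0.176, 0.0715]
tcp_rot: [2.404, 2.019, 0.003]
wrist_force: [-2.6, -1.0, 4.3]
width: 0.245
grip_force: 30.4
```

Emit:
play_rows([
  [[0,0,0,0,0.02,0,15],[0,0,0,0,0.01,0,15],[0,0,0,0,0,0,15]],
])

```text
time: 13.65
tool_pos: [0.5275, 0.1759, 0.0715]
tcp_rot: [-2.403, -2.022, 0.002]
wrist_force: [-7.4, -0.3, 8.1]
width: 0.245
grip_force: 30.8
```

```bash
python3 go.py -85.5 84.5 68 90
```

```text
t 13.65 tcp [0.5275 0.1759 0.0715] stand [-82.   85.5] yaw-stand deg 90.6 tilt [-0.002  0.    -1.   ] w 21.0 grip 30.8 F [-7.4 -0.3  8.1] q [0.28 0.2  2.01 0.   0.94 0.45]
shift /0.1m: [-0.01  -0.036  0.035]
turn /0.5rad: [-0.003  0.     0.021]
```

Emit:
play_rows([
  [[0,0,0,0,0.03,0,15],[0,0,0,0,0.02,0,15],[0,0,0,0,0,0,15]],
])

```text
time: 13.9
tool_pos: [0.5276, 0.176, 0.0713]
tcp_rot: [-2.398, -2.018, 0.013]
wrist_force: [-20.6, 4.0, 19.7]
width: 0.248
grip_force: 32.9
```

Emit:
play_rows([
  [[0,0,0,0,0,0,50],[0,0,0,0,0,0,50],[0,0,0,0,0,0,50],[0,0,0,0,0,-0.2,50],[0,0,0,0,0,-0.35,50]],
])

```text
time: 14.32
tool_pos: [0.5304, 0.1736, 0.1214]
tcp_rot: [-2.402, -2.021, 0.011]
wrist_force: [-0.5, 0.9, 0.4]
width: 0.585
grip_force: 0.0
```

Emit:
play_rows([
  [[0,0,0,0,0,-0.35,50],[0,0,0,0,0,-0.35,50],[0,0,0,-0.3,0,-0.1,50],[0,0,0,-0.35,0,0,50],[0,0,0,-0.35,0,0,50]],
])

```text
time: 14.73
tool_pos: [0.5181, 0.0758, 0.2078]
tcp_rot: [2.398, 2.023, 0.008]
wrist_force: [0.8, 0.4, -1.0]
width: 0.587
grip_force: 0.0
```

Emit:
play_rows([
  [[0,0,0,-0.35,0,0,50],[0,0,0,-0.35,0,0,50],[0,0,0,-0.35,0,0,50],[0,0,0,-0.35,0,0,50],[0,0,0,-0.2,0,0,50]],
])

```text
time: 15.15
tool_pos: [0.4887, -0.0846, 0.2057]
tcp_rot: [2.403, 2.019, 0.001]
wrist_force: [-0.1, 0.2, -0.0]
width: 0.585
grip_force: 0.0
```

```bash
python3 go.py -85.5 84.5 68 90
python3 - <<'E'
from workcell import vision
import cv2
a=vision.read_camera("scene")["image"]; b=vision.read_camera("top")["image"]
cv2.imwrite("pics/crop4.png",cv2.resize(b[85:265,165:385,::-1],None,fx=3.6,fy=3.3,interpolation=cv2.INTER_CUBIC))
E
```

```text
t 15.15 tcp [ 0.4887 -0.0846  0.2057] stand [ -72.8 -177.7] yaw-stand deg 90.5 tilt [ 0.003 -0.002 -1.   ] w 50.0 grip 0.0 F [-0.1  0.2 -0. ] q [-0.22 -0.06  2.01 -0.    1.19 -0.05]
shift /0.1m: [ 2.625 -0.107  1.373]
turn /0.5rad: [0.006 0.003 0.018]
```

View pics/crop4.png

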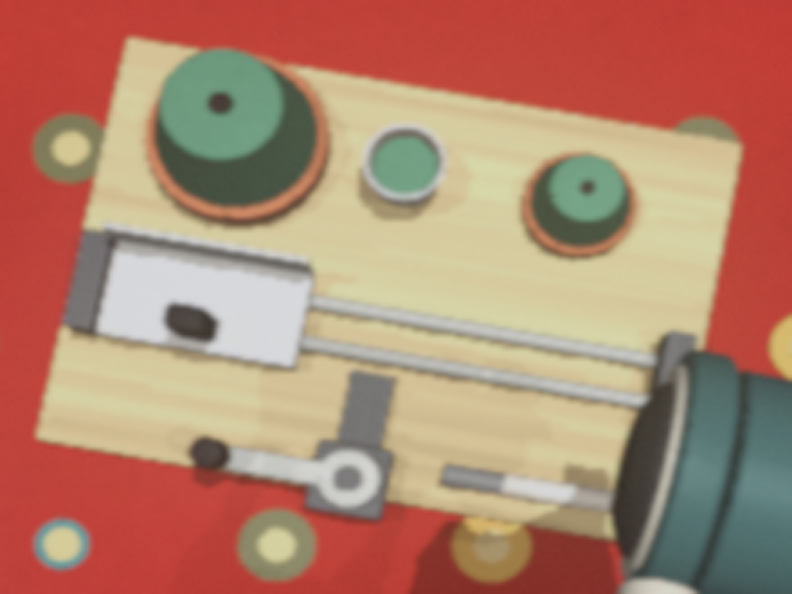

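The guard sits against the left stop, with the carriage edge at crop (95,290). The lever is shut, with its knob at (210,452). The pots (220,103) and (587,187) and the tub (404,160) are at exactly their first pixels, and the robot is touching nothing.

```bash
python3 -c "
from workcell import bot
print(bot.finish_job())"
```

```text
the job is handed in; nothing more can be done
None
```

I handed the job in at about 15 s. The lever was swung open to its stop, the guard was slid to the end stop in front of the large green pot, and the lever was swung shut to its stop. The last picture shows the pots and tub where they started.

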